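# Tip the gift carton into the labelling bay

## Task

The gift carton has to lie window up in the taped bay for its label. Without picking it up, push the standing carton low down so that it slides, still upright, until its leading bottom edge is over the bay; then push it high up so that it topples forward and lands with its window side up, wholly inside the taped outline (lying on the tape is fine, sticking out beyond it is not). Leave the glue stick, the printed pasta model and the filament spool where they are.

Things in the scene. Friction and masses are not known exactly. Their poses are not given: they have to be found in the camera images.
- carton: Loose plain off-white card carton, 130-240 g, standing: 46 mm deep (x), 84 wide (y), 100 high (z). Origin: centre of underside. Its -x broad face, with a grey window with yellow rings, must end on top: it topples towards its own +x, over the +x bottom edge. Pushed square on the -x face below about 20 mm height it slides upright; above 70 mm it tips, falling by itself once leaned 25 degrees.
- carton_center (a point): Middle of the carton's volume, 50 mm above its underside.
- foot_l (a point): Corner of the carton's +x broad face: bottom, +y side (23, 42, 0 mm in the carton's frame).
- foot_r (a point): Corner of the carton's +x broad face: bottom, -y side (23, -42, 0 mm).
- head_l (a point): Corner of the carton's +x broad face: top, +y side (23, 42, 100 mm).
- head_r (a point): Corner of the carton's +x broad face: top, -y side (23, -42, 100 mm).
- bay: Flat rectangle of 12 mm wide black tape on the table, 150 mm (x) by 130 mm (y) over the tape's outer edges. Origin: its centre. +x points away from the carton (to the robot's left, give or take 20 degrees). The carton stands beyond the -x edge, its +x bottom edge 20 to 70 mm short of the tape, within 12 mm of the bay's centre line, turned by at most 0.15 rad from the bay's axes.
- glue: Bystander: upright glue stick, 32 mm across, 95 mm high, beyond the bay as seen from the robot (about 130 mm from its centre). Origin: centre of underside.
- pasta: Bystander: 3D-printed yellow pasta nest with two dark balls, about 110 mm across, 63 mm high, beyond the carton as seen from the robot. Origin: centre of underside.
- spool: Bystander: filament spool lying flat, 200 mm across, 65 mm high, to the left of the bay. Origin: centre of underside.

How it is judged:
By the outcome, as a careful person would: the job done as asked, in the order asked, and still so for the second after the job is handed in, with the robot touching nothing.
It also fails if it takes over 42 s, if anything falls off the work surface, if the arm or the gripper's body presses on something with over 40 N, if the wrist force passes 120 N, or if a joint passes its speed limit or range.

## Robot

A 6-joint arm with a two-finger parallel gripper is mounted at the origin on the work surface. World frame = base frame: x ahead of the robot, y to its left, z up, the work surface at z = 0. Lengths are in m, angles in rad, forces in N, time in s.
With the tool pointing down it reaches from about 0.35 to 0.8 m from the base axis. Payload 7.3 kg.
Tool frame: the origin (TCP) lies midway between the tips of the shut fingers; the grasp point (between the pads) lies 19 mm behind it; y points along the fingers, z is the direction in which the jaws open and shut, and the axes are right-handed (so a half turn about y gives the same grasp; the last joint's range is limited). The gripper opens to 85 mm and grips with 20 to 120 N. Pads are 22 mm wide; open, the fingers measure 114 mm over their backs; the gripper's body (76 mm by 85 mm) begins 54 mm behind the grasp point. The pads swing forward as they close: fully open they stand 13 mm farther back than shut.
Start: joints at [1.128, 0.342, 1.524, -0, 1.275, -0.146], TCP at [0.154, 0.502, 0.231] pointing down, gripper open.
Joint ranges: [-2.53, 2.53], [-0.77, 2.02], [0.04, 2.7], [-1, 4.14], [0.28, 2.66], [-3.11, 3.11]. Speed limits (rad/s): [2.57, 2.57, 3.14, 3.14, 3.14, 3.14].

## Interface

Orientations are given as [roll, pitch, yaw] about the fixed x, y, z axes, in that order (R = Rz(yaw) Ry(pitch) Rx(roll)).
In Python, from cell import env, read_camera gives the robot as it stands.
- The arm moves only by the tool move_arm, never from a script. Its argument "plan" is a list of rows, each an object of numbers: "rx", "ry", "rz": the turn, a rotation vector about the tool's x, y, z in degrees; "dx", "dy", "dz": the shift along the tool's x, y, z in m; "grip": the opening, from -1 (shut) to 1 (fully open). In form: [{"rx": .., "ry": .., "rz": .., "dx": .., "dy": .., "dz": .., "grip": ..}, ...]. A call has 1 to 8 rows; each row shifts and turns the commanded pose from where the row before left it, along the tool's axes as they then stand; what a row does not reach is not made up. A row lasts 1/12 s, in which the tool goes at most 41.7 mm and 7.16 degrees, less where a joint would pass 70% of its speed; a pose out of reach is approached as far as the arm can. A call with a gripper value outside its range is refused whole. The fingers move at their own pace and stop on an object; the grip force is fixed at half the most. Time passes only in rows, so rows that do not move let the fingers close. It gives the time, the measured TCP pose, the force and the opening at its end, in the units of the state.
- env.observe(): the state, without advancing time (a new reading comes with each control period).
- read_camera(name): name is "side" or "top" or "wrist"; returns a dict with "frame" (480x640x3 uint8, red, green, blue), "intrinsics" (3x3 intrinsics, pixels), "D" ([k1, k2, p1, p2, k3] as OpenCV has them; the pictures are not rectified), "rvec" (rotation vector, rad) and "tvec" (3), from world to camera coordinates, as OpenCV has them. Camera axes: x right, y down, z forward; pixel columns grow to the right and rows downward; lengths in m; the calibration is good to about 2 mm. A picture is of the moment at which its call begins. There is no depth.
- env.hand_in(): hands the job in, once; it reports no verdict.
The state is a dict: "clock": time; "joint_positions": joint angles; "dq": joint speeds; "tau": joint torques, N m; "ee_pos": TCP position; "orientation": TCP orientation; "contact_force": force on the tool from outside, world axes, zero at the start; "wrist_torque": the same for the moment, N m; "opening": finger opening in m.
Only numpy, scipy, OpenCV 4.12 (cv2) and the standard library are available. Lean on these libraries where they do the work, as an engineer would, in place of code of your own. Each camera call takes 0.05 s, during which the arm holds its last target.

## Working session

There is one attempt and no reset: what is moved stays moved. The work goes in short steps, Python scripts to look and compute and a tool call to move; the robot and the scene stay as the last step left them, time stands still between calls to the robot, and variables do not carry over. Pictures are saved under pics/ and viewed, and the job is handed in when it is done.

Besides the shell and the picture viewer there is one more tool, called after "Call:" as name([rows], argument=value, ...), one row to a line, values as JSON. move_arm: Moves the arm, as the interface text tells. Its arguments: {"type":"object","properties":{"plan":{"type":"array","items":{"type":"object","properties":{"rx":{"type":"number"},"ry":{"type":"number"},"rz":{"type":"number"},"dx":{"type":"number"},"dy":{"type":"number"},"dz":{"type":"number"},"grip":{"type":"number"}}}}},"required":["plan"]}

```bash
ls; mkdir -p pics; python3 - <<'E'
from cell import env, read_camera
import cv2,pickle
d={}
for n in ["side","top","wrist"]:
    c=read_camera(n);d[n]=c
    cv2.imwrite(f"pics/{n}0.png",c["frame"][:,:,::-1])
    print(n,c["intrinsics"],c["D"],c["rvec"],c["tvec"])
pickle.dump(d,open("d0.pkl","wb"))
print(env.observe())
E
```

```text
pics
side [[444.03997108   0.         315.0063238 ]
 [  0.         444.03997108 250.7641371 ]
 [  0.           0.           1.        ]] [-0.0360312  0.         0.         0.         0.       ] [ 2.22319859 -0.24826838  0.10431427] [-0.58531594  0.24277997  0.62870858]
top [[519.70259677   0.         315.13860225]
 [  0.         519.70259677 235.51931818]
 [  0.           0.           1.        ]] [-0.0584679  0.         0.         0.         0.       ] [ 2.14020383 -2.11350656  0.20575687] [0.12144511 0.62766921 0.72917326]
wrist [[398.53888835   0.         319.94379537]
 [  0.         398.53888835 243.3225224 ]
 [  0.           0.           1.        ]] [0.02058584 0.         0.         0.         0.        ] [-2.31783002 -1.71442251 -0.2631415 ] [-0.52334504 -0.03780557  0.38032102]
{'clock': 0.15, 'joint_positions': array([ 1.12798480e+00,  3.42610699e-01,  1.52478898e+00,  7.84825222e-06,
        1.27538482e+00, -1.46000862e-01]), 'dq': array([ 0.00159704, -0.00174901, -0.00278059,  0.00027528,  0.00083377,
       -0.00065116]), 'tau': array([ 1.33449961e-03, -4.33914864e+01, -2.46143872e+01, -1.15261564e-04,
        5.81578046e-03, -5.83129406e-06]), 'ee_pos': array([0.15339855, 0.50178525, 0.23076368]), 'orientation': array([-1.57197440e+00,  1.80818243e-04, -2.96813060e-01]), 'contact_force': array([0.5544981 , 0.38191853, 0.36547778]), 'wrist_torque': array([-0.01758832,  0.011921  , -0.02917451]), 'opening': 0.0849184815842905}
```

View pics/side0.png

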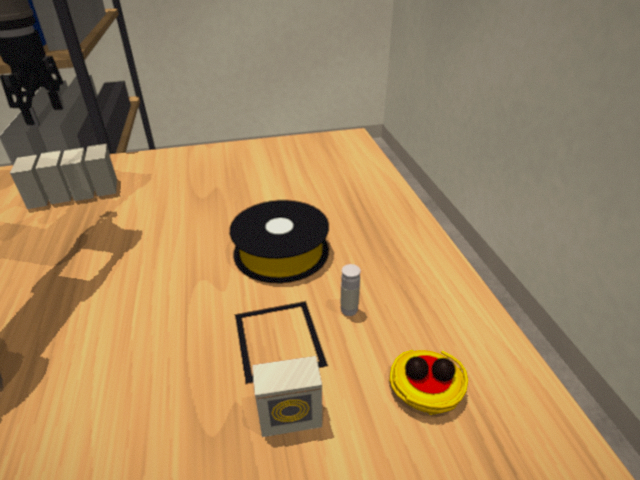

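View pics/top0.png

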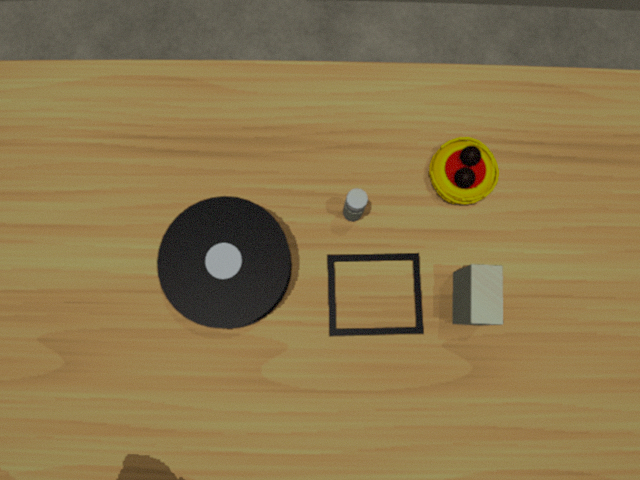

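View pics/wrist0.png

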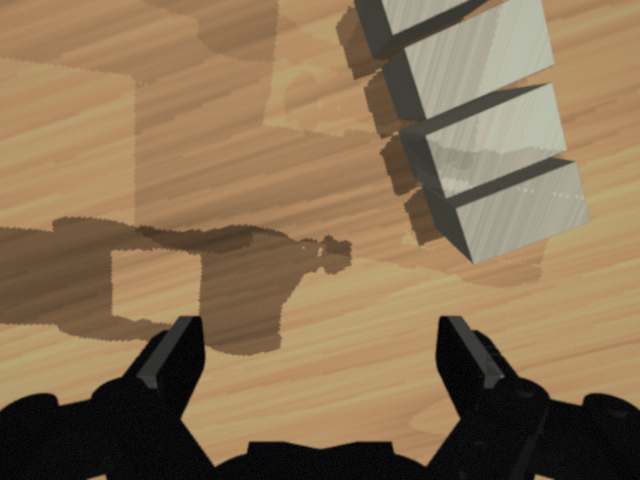

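Top view: the bay's tape corners are near (327,254), (419,253), (423,333), (329,335). The carton's top face is at (470..503, 265..325), to the right. The glue is at (355,205) and the spool at (225,262). The wrist view also shows other boxes near the start pose. Next I'll measure.

```bash
cat > h.py <<'E'
import numpy as np,cv2,pickle
from scipy.optimize import least_squares
def back(c,px,z):
    px=np.array(px,float).reshape(-1,1,2)
    u=cv2.undistortPoints(px,c["intrinsics"],np.array(c["D"]))[:,0]
    R=cv2.Rodrigues(np.array(c["rvec"]))[0];t=np.array(c["tvec"]).ravel()
    o=-R.T@t; d=np.c_[u,np.ones(len(u))]@R
    return o+d*((z-o[2])/d[:,2])[:,None]
def proj(c,P):
    return cv2.projectPoints(np.array(P,float).reshape(-1,1,3),np.array(c["rvec"]),np.array(c["tvec"]),c["intrinsics"],np.array(c["D"]))[0][:,0]
def quad(mask):
    cs,_=cv2.findContours(mask.astype(np.uint8),cv2.RETR_EXTERNAL,cv2.CHAIN_APPROX_NONE)
    k=max(cs,key=cv2.contourArea); return k[:,0]
E
python3 - <<'E'
from h import *
d=pickle.load(open("d0.pkl","rb"));c=d["top"];f=c["frame"].astype(int)
g=f.max(2)
m=np.zeros((480,640),bool);m[240:350,310:440]=g[240:350,310:440]<70
k=quad(m);
# subpixel: contour of outer pixels; fit lines
P=back(c,k,0)[:,:2]
r=cv2.minAreaRect((P*1000).astype(np.float32));print("bay",r,cv2.boxPoints(r))
im=c["frame"][225:360,300:520,::-1];cv2.imwrite("pics/z0.png",cv2.resize(im,None,fx=3.5,fy=3.5,interpolation=cv2.INTER_CUBIC))
for y in (270,295,320): print([tuple(f[y,x]) for x in range(448,510,3)])
top=back(c,[(470,265),(502,265),(503,324),(471,325)],.1);print(top)
print("foot",back(c,[(454,270),(453,324)],0))
print("glue",back(c,[(357,199)],.095),"pasta",back(c,[(464,170)],.03),"spool",back(c,[(224,262)],.065))
s=d["wrist"];print(back(s,[(473,263),(590,220),(447,200)],.0), back(s,[(473,263),(590,220),(447,200)],.06))
print(back(d["side"],[(45,207),(118,193),(26,207)],0))
E
```

```text
bay ((543.8387451171875, 32.86163330078125), (128.11917114257812, 147.2264862060547), 1.974283218383789) [[477.28113  104.22427 ]
 [482.35327  -42.91483 ]
 [610.39636  -38.501007]
 [605.3242   108.63809 ]]
[(np.int64(157), np.int64(128), np.int64(78)), (np.int64(158), np.int64(130), np.int64(79)), (np.int64(151), np.int64(125), np.int64(77)), (np.int64(81), np.int64(68), np.int64(51)), (np.int64(63), np.int64(60), np.int64(51)), (np.int64(64), np.int64(64), np.int64(57)), (np.int64(66), np.int64(67), np.int64(55)), (np.int64(63), np.int64(62), np.int64(56)), (np.int64(154), np.int64(152), np.int64(133)), (np.int64(156), np.int64(154), np.int64(131)), (np.int64(155), np.int64(158), np.int64(137)), (np.int64(154), np.int64(156), np.int64(134)), (np.int64(157), np.int64(158), np.int64(135)), (np.int64(153), np.int64(152), np.int64(129)), (np.int64(155), np.int64(159), np.int64(138)), (np.int64(154), np.int64(157), np.int64(136)), (np.int64(154), np.int64(155), np.int64(132)), (np.int64(156), np.int64(161), np.int64(139)), (np.int64(150), np.int64(145), np.int64(114)), (np.int64(155), np
[... 2046 characters left out ...]
.57878204 -0.13868369  0.1       ]
 [ 0.49520855 -0.1358999   0.1       ]
 [ 0.49358165 -0.09024688  0.1       ]]
foot [[ 0.58322202 -0.096497    0.        ]
 [ 0.49677694 -0.0919385   0.        ]]
glue [[0.67434862 0.0688944  0.095     ]] pasta [[ 0.7426852  -0.11091972  0.03      ]] spool [[0.58290039 0.26446657 0.065     ]]
[[0.2551718  0.62838966 0.        ]
 [0.24413491 0.74233978 0.        ]
 [0.18506903 0.61655621 0.        ]] [[0.22674311 0.61159198 0.06      ]
 [0.21747979 0.70723088 0.06      ]
 [0.16790551 0.6016601  0.06      ]]
[[ 4.47513986e-02  5.73647815e-01 -1.11022302e-16]
 [ 2.15806873e-01  5.99630116e-01  0.00000000e+00]
 [-3.03894876e-03  5.85553470e-01  0.00000000e+00]]
```

View pics/z0.png

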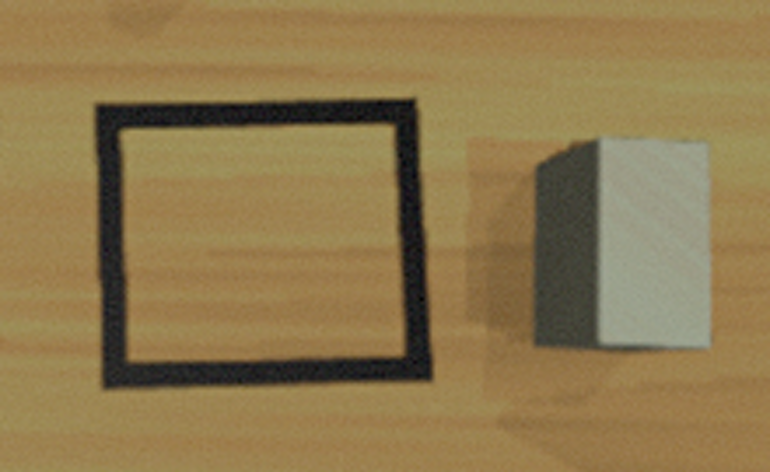

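```bash
python3 - <<'E'
from h import *
from scipy.spatial.transform import Rotation as Ro
d=pickle.load(open("d0.pkl","rb"))
c=d["wrist"];R=cv2.Rodrigues(np.array(c["rvec"]))[0];o=-R.T@np.array(c["tvec"])
Rt=Ro.from_euler("xyz",[-1.572,0,-.2968]).as_matrix()
print("cam in tool",Rt.T@(o-np.array([.1534,.5018,.2308])), "cam axis in tool",Rt.T@R[2])
s=d["side"]
cv2.imwrite("pics/zs0.png",cv2.resize(s["frame"][345:445,240:335,::-1],None,fx=6,fy=6,interpolation=cv2.INTER_CUBIC))
E
```

```text
cam in tool [-0.0783049  -0.14257684 -0.0010531 ] cam axis in tool [ 3.01494353e-01  9.53467947e-01 -1.68626366e-04]
```

View pics/zs0.png

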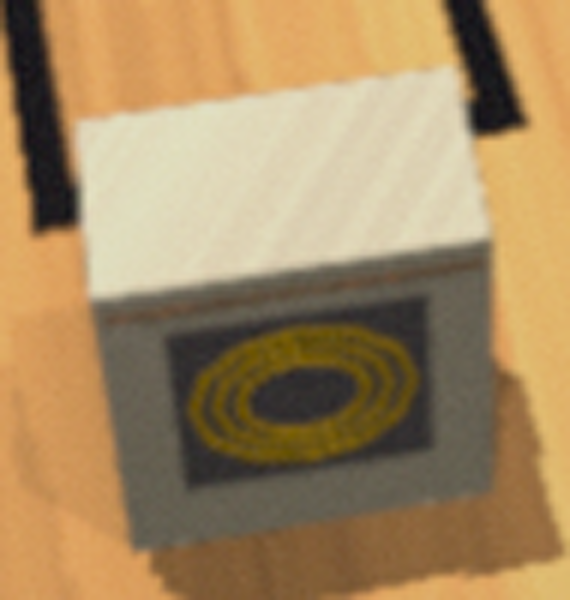

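```bash
cat >> h.py <<'E'
def cart(p,pts):
    c,s=np.cos(p[2]),np.sin(p[2]);q=np.array(pts,float)
    return np.c_[p[0]+c*q[:,0]-s*q[:,1],p[1]+s*q[:,0]+c*q[:,1],q[:,2]]
def un(px,k,o): return (np.array(px,float)+.5)/k-.5+np.array(o)
E
python3 - <<'E'
from h import *
d=pickle.load(open("d0.pkl","rb"))
S=un([(78,118),(455,68),(490,242),(90,300),(135,548),(492,492)],6,(240,345))
SP=np.array([(23,42,100),(23,-42,100),(-23,-42,100),(-23,42,100),(-23,42,0),(-23,-42,0)])/1000
T=un([(536,165),(534,345),(599,137),(709,141),(711,346),(598,347)],3.5,(300,225))
TP=np.array([(23,-42,0),(23,42,0),(23,-42,100),(-23,-42,100),(-23,42,100),(23,42,100)])/1000
rs=lambda p:(proj(d["side"],cart(p,SP))-S).ravel()
rt=lambda p:(proj(d["top"],cart(p,TP))-T).ravel()
p0=[.537,-.115,1.55]
for f in (rs,rt,lambda p:np.r_[rs(p),rt(p)]):
    r=least_squares(f,p0,loss="soft_l1");print("carton",r.x,np.degrees(r.x[2]),np.round(f(r.x),1))
pc=r.x
B=un([(96,104),(416,99),(432,380),(104,388)],3.5,(300,225))
BP=np.array([(75,-65,0),(-75,-65,0),(-75,65,0),(75,65,0)])/1000
SB=None
rb=lambda p:(proj(d["top"],cart(p,BP))-B).ravel()
r=least_squares(rb,[.54,.03,1.6]);pb=r.x;print("bay",pb,np.degrees(pb[2]),np.round(rb(pb),1))
c,s=np.cos(pb[2]),np.sin(pb[2]);D=pc[:2]-pb[:2];print("carton in bay",c*D[0]+s*D[1],-s*D[0]+c*D[1],np.degrees(pc[2]-pb[2]))
print(proj(d["side"],cart(pb,BP)))
E
```

```text
carton [ 0.53751365 -0.1157535   1.51635173] 86.88055441255182 [-0.3 -0.1  0.3 -0.5  0.5 -0.5 -0.3 -0.4 -0.6  0.8  0.4  0.8]
carton [ 0.5377431  -0.11470626  1.53232094] 87.79552252482858 [-0.7 -0.2 -0.4  0.9 -0.1 -0.4  0.2  0.   0.3  0.7  0.3 -1. ]
carton [ 0.53759193 -0.11513999  1.52492258] 87.37162795574204 [-0.4 -0.3  0.1 -1.1  0.6 -1.2 -0.1 -0.6 -0.4  0.6  0.4  0.1 -0.2 -0.2
 -0.3  0.8  0.5 -0.4  0.7  0.3  0.4  1.   0.4 -1. ]
bay [0.54399826 0.03274637 1.60341429] 91.86887188829793 [-0.3 -0.2  0.5 -0.6  0.4  0.3 -0.6  0.3]
carton in bay -0.14759876876011757 0.011225809965981685 -4.497243932555886
[[305.92783303 300.48732561]
 [327.96542148 365.30452502]
 [245.57257717 383.02733079]
 [234.73940613 313.74807367]]
```

```bash
cat > plan.py <<'E'
import sys,json
from h import *
from scipy.spatial.transform import Rotation as Ro
def pose(u_deg,th_deg):
    a,t=np.radians(u_deg),np.radians(th_deg)
    u=np.array([np.cos(a),np.sin(a),0]);up=np.array([0,0,1.])
    x=-u*np.cos(t)-up*np.sin(t); y=-up*np.cos(t)+u*np.sin(t)
    return Ro.from_matrix(np.c_[x,y,np.cross(x,y)])
def plan(p1,R1,n,p0=None,R0=None,grip=None):
    from cell import env
    s=env.observe()
    if p0 is None: p0=s["ee_pos"];R0=Ro.from_euler("xyz",s["orientation"])
    dr=(R0.inv()*R1).as_rotvec()/n; st=(np.array(p1)-p0)/n
    R=R0;print("rot/row",np.round(np.degrees(dr),2),"step",np.round(st,4))
    for i in range(n):
        print(np.round(R.inv().apply(st)*1000,1)); R=R*Ro.from_rotvec(dr)
E
python3 - <<'E'
from plan import *
plan([.40,.30,.25],pose(87.4,0),12)
E
```

```text
rot/row [0.01 6.3  0.  ] step [ 0.0206 -0.0168  0.0016]
[ 24.6  -1.6 -10.1]
[25.5 -1.6 -7.3]
[26.2 -1.6 -4.5]
[26.5 -1.6 -1.6]
[26.5 -1.6  1.3]
[26.2 -1.6  4.2]
[25.6 -1.6  7.1]
[24.7 -1.6  9.9]
[23.4 -1.6 12.5]
[21.9 -1.6 15. ]
[20.1 -1.6 17.3]
[18.1 -1.6 19.4]
```

Call:
move_arm([
  {"ry":6.3,"dx":0.025,"dy":-0.002,"dz":-0.01,"grip":0},
  {"ry":6.3,"dx":0.025,"dy":-0.002,"dz":-0.007,"grip":0},
  {"ry":6.3,"dx":0.026,"dy":-0.002,"dz":-0.004,"grip":0},
  {"ry":6.3,"dx":0.026,"dy":-0.002,"dz":-0.002,"grip":0},
  {"ry":6.3,"dx":0.026,"dy":-0.002,"dz":0.001,"grip":0},
  {"ry":6.3,"dx":0.026,"dy":-0.002,"dz":0.004,"grip":0},
  {"ry":6.3,"dx":0.026,"dy":-0.002,"dz":0.007,"grip":0},
  {"ry":6.3,"dx":0.025,"dy":-0.002,"dz":0.01,"grip":0},
])

```text
invalid input at $.plan[0]: expected keys rx, ry, rz, dx, dy, dz, grip
```

```bash
python3 - <<'E'
from plan import *
plan([.46,.05,.25],pose(87.4,0),10)
E
```

```text
rot/row [0.01 7.56 0.  ] step [ 0.0307 -0.0452  0.0019]
[ 42.5  -1.9 -34.2]
[ 46.7  -1.9 -28.3]
[ 50.   -1.9 -22. ]
[ 52.4  -1.9 -15.2]
[54.  -1.9 -8.2]
[54.6 -1.9 -1. ]
[54.2 -1.9  6.2]
[53.  -1.9 13.3]
[50.8 -1.9 20.1]
[47.7 -1.9 26.6]
```

Call:
move_arm([
  {"rx":0,"ry":6.3,"rz":0,"dx":0.025,"dy":-0.002,"dz":-0.01,"grip":0},
  {"rx":0,"ry":6.3,"rz":0,"dx":0.025,"dy":-0.002,"dz":-0.007,"grip":0},
  {"rx":0,"ry":6.3,"rz":0,"dx":0.026,"dy":-0.002,"dz":-0.004,"grip":0},
  {"rx":0,"ry":6.3,"rz":0,"dx":0.026,"dy":-0.002,"dz":-0.002,"grip":0},
  {"rx":0,"ry":6.3,"rz":0,"dx":0.026,"dy":-0.002,"dz":0.001,"grip":0},
  {"rx":0,"ry":6.3,"rz":0,"dx":0.026,"dy":-0.002,"dz":0.004,"grip":0},
  {"rx":0,"ry":6.3,"rz":0,"dx":0.026,"dy":-0.002,"dz":0.007,"grip":0},
  {"rx":0,"ry":6.3,"rz":0,"dx":0.025,"dy":-0.002,"dz":0.01,"grip":0},
])

```text
clock: 0.82
ee_pos: [0.3176, 0.3668, 0.2472]
orientation: [-1.571, -0.0, -1.182]
contact_force: [0.3, 1.3, -0.6]
opening: 0.0426
```

```bash
python3 - <<'E'
from plan import *
plan([.46,.05,.25],pose(87.4,0),8)
E
```

```text
rot/row [0.   3.11 0.  ] step [ 0.0178 -0.0396  0.0003]
[43.4 -0.3  1.4]
[43.2 -0.3  3.8]
[43.  -0.3  6.1]
[42.6 -0.3  8.5]
[42.1 -0.3 10.8]
[41.4 -0.3 13. ]
[40.6 -0.3 15.3]
[39.8 -0.3 17.4]
```

Call:
move_arm([
  {"rx":0,"ry":3,"rz":0,"dx":0.038,"dy":0,"dz":0.001,"grip":0},
  {"rx":0,"ry":3,"rz":0,"dx":0.038,"dy":0,"dz":0.004,"grip":0},
  {"rx":0,"ry":3,"rz":0,"dx":0.038,"dy":0,"dz":0.006,"grip":0},
  {"rx":0,"ry":3,"rz":0,"dx":0.038,"dy":0,"dz":0.008,"grip":0},
  {"rx":0,"ry":3,"rz":0,"dx":0.038,"dy":0,"dz":0.01,"grip":0},
  {"rx":0,"ry":3,"rz":0,"dx":0.038,"dy":0,"dz":0.012,"grip":0},
  {"rx":0,"ry":3,"rz":0,"dx":0.038,"dy":0,"dz":0.014,"grip":0},
  {"rx":0,"ry":3,"rz":0,"dx":0.038,"dy":0,"dz":0.016,"grip":0},
])

```text
clock: 1.48
ee_pos: [0.4503, 0.0812, 0.2473]
orientation: [-1.571, 0.0, -1.598]
contact_force: [0.8, 1.0, -0.1]
opening: 0.0428
```

```bash
python3 - <<'E'
from plan import *
plan([.532,-.26,.25],pose(87.4,35),8)
E
```

```text
rot/row [0.04 0.13 4.37] step [ 0.0102 -0.0427  0.0003]
[42.4 -0.4 11.4]
[42.2 -3.6 11.5]
[41.8 -6.8 11.6]
[41.1 -9.9 11.6]
[ 40.2 -13.   11.7]
[ 39.1 -16.   11.8]
[ 37.7 -19.   11.9]
[ 36.1 -21.8  12. ]
```

Call:
move_arm([
  {"rx":0,"ry":0.1,"rz":4.4,"dx":0.038,"dy":0,"dz":0.01,"grip":0},
  {"rx":0,"ry":0.1,"rz":4.4,"dx":0.038,"dy":-0.003,"dz":0.01,"grip":0},
  {"rx":0,"ry":0.1,"rz":4.4,"dx":0.038,"dy":-0.006,"dz":0.01,"grip":0},
  {"rx":0,"ry":0.1,"rz":4.4,"dx":0.037,"dy":-0.009,"dz":0.01,"grip":0},
  {"rx":0,"ry":0.1,"rz":4.4,"dx":0.036,"dy":-0.012,"dz":0.01,"grip":0},
  {"rx":0,"ry":0.1,"rz":4.4,"dx":0.035,"dy":-0.015,"dz":0.011,"grip":0},
  {"rx":0,"ry":0.1,"rz":4.4,"dx":0.034,"dy":-0.017,"dz":0.011,"grip":0},
  {"rx":0,"ry":0.1,"rz":4.4,"dx":0.033,"dy":-0.02,"dz":0.011,"grip":0},
])

```text
clock: 2.15
ee_pos: [0.5235, -0.2269, 0.2496]
orientation: [-1.574, 0.618, -1.611]
contact_force: [1.3, 0.6, -0.2]
opening: 0.0428
```

```bash
python3 - <<'E'
from plan import *
plan([.535,-.21,.012],pose(87.4,35),8)
from cell import read_camera
for n in("side","top"):
    c=read_camera(n);cv2.imwrite(f"pics/{n}1.png",c["frame"][:,:,::-1])
E
```

```text
rot/row [ 0.05  0.03 -0.05] step [ 0.0014  0.0021 -0.0297]
[15.4 25.5  1.4]
[15.4 25.5  1.4]
[15.4 25.5  1.4]
[15.4 25.5  1.4]
[15.3 25.5  1.4]
[15.3 25.5  1.4]
[15.3 25.6  1.4]
[15.3 25.6  1.3]
```

View pics/side1.png

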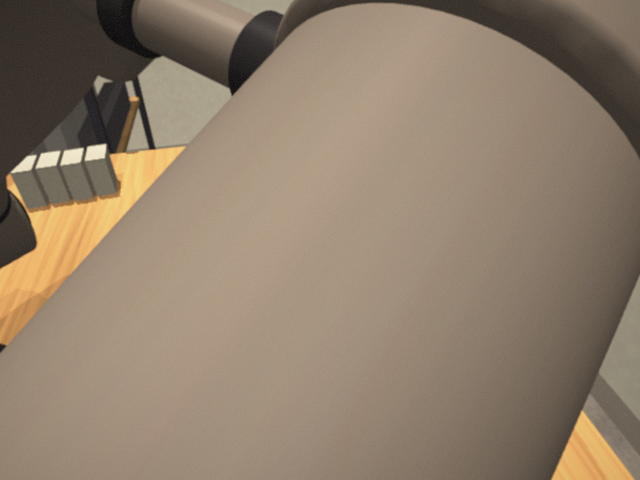

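View pics/top1.png

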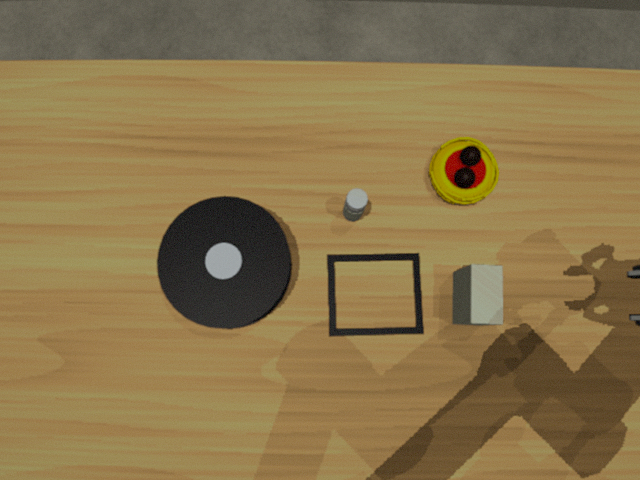

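Call:
move_arm([
  {"rx":0,"ry":0,"rz":0,"dx":0.015,"dy":0.025,"dz":0.001,"grip":0},
  {"rx":0,"ry":0,"rz":0,"dx":0.015,"dy":0.025,"dz":0.001,"grip":0},
  {"rx":0,"ry":0,"rz":0,"dx":0.015,"dy":0.025,"dz":0.001,"grip":0},
  {"rx":0,"ry":0,"rz":0,"dx":0.015,"dy":0.025,"dz":0.001,"grip":0},
  {"rx":0,"ry":0,"rz":0,"dx":0.015,"dy":0.025,"dz":0.001,"grip":0},
  {"rx":0,"ry":0,"rz":0,"dx":0.015,"dy":0.025,"dz":0.001,"grip":0},
  {"rx":0,"ry":0,"rz":0,"dx":0.015,"dy":0.025,"dz":0.001,"grip":0},
])

```text
clock: 2.83
ee_pos: [0.5303, -0.2093, 0.0445]
orientation: [-1.576, 0.614, -1.611]
contact_force: [0.2, -0.7, 0.1]
opening: 0.0428
```

```bash
python3 - <<'E'
from plan import *
plan([.536,-.165,.010],pose(87.4,35),4)
from cell import read_camera
for n in("wrist","top"):
    c=read_camera(n);cv2.imwrite(f"pics/{n}2.png",c["frame"][:,:,::-1])
E
```

```text
rot/row [ 0.12  0.06 -0.05] step [ 0.0014  0.0111 -0.0086]
[-4.1 13.4  1. ]
[-4.1 13.4  1. ]
[-4.1 13.4  1. ]
[-4.2 13.4  1. ]
```

View pics/wrist2.png

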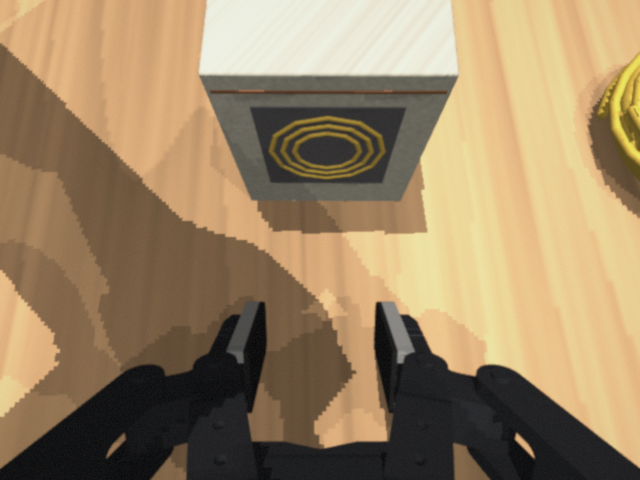

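View pics/top2.png

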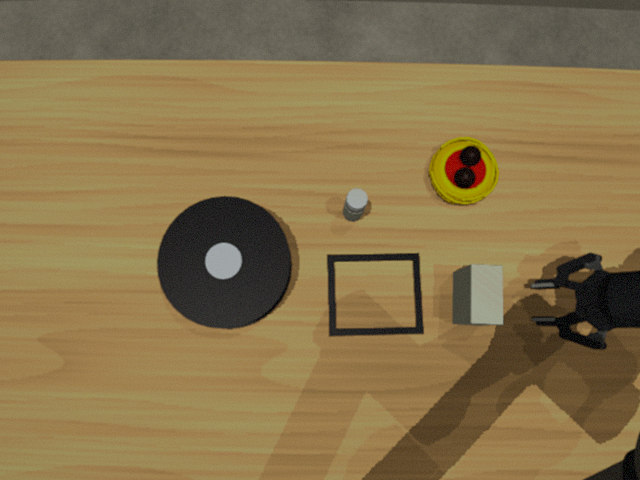

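Call:
move_arm([
  {"rx":0.1,"ry":0.1,"rz":0,"dx":-0.004,"dy":0.013,"dz":0.001,"grip":0},
  {"rx":0.1,"ry":0.1,"rz":0,"dx":-0.004,"dy":0.013,"dz":0.001,"grip":0},
  {"rx":0.1,"ry":0,"rz":0,"dx":-0.004,"dy":0.013,"dz":0.001,"grip":0},
  {"rx":0.1,"ry":0,"rz":0,"dx":-0.004,"dy":0.013,"dz":0.001,"grip":0},
  {"rx":0,"ry":0,"rz":0,"dx":0,"dy":0,"dz":0,"grip":0},
])

```text
clock: 3.35
ee_pos: [0.5359, -0.165, 0.0132]
orientation: [-1.572, 0.616, -1.614]
contact_force: [-0.4, -0.8, -0.1]
opening: 0.0425
```

```bash
python3 - <<'E'
from plan import *
plan([.537,-.14,.010],pose(87.4,35),5)
from cell import read_camera
for n in("wrist",):
    c=read_camera(n);cv2.imwrite(f"pics/{n}3.png",c["frame"][:,:,::-1])
E
```

```text
rot/row [ 0.03  0.02 -0.06] step [ 0.0002  0.005  -0.0006]
[-3.7  3.4  0. ]
[-3.7  3.4 -0. ]
[-3.7  3.4 -0. ]
[-3.7  3.4 -0. ]
[-3.7  3.4 -0. ]
```

View pics/wrist3.png

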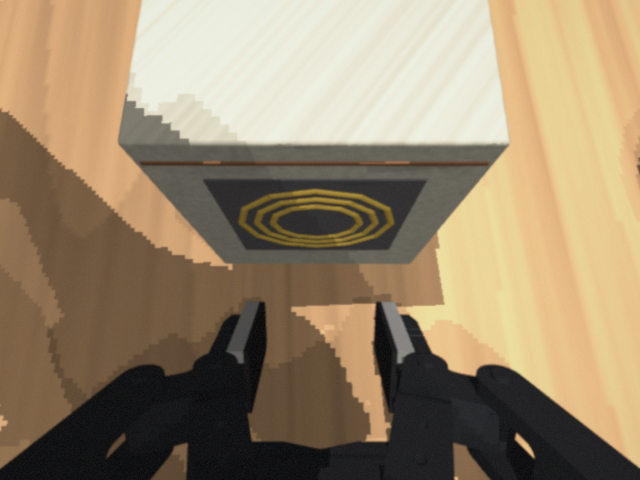

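Call:
move_arm([
  {"rx":0,"ry":0,"rz":0,"dx":-0.0035,"dy":0.0038,"dz":0,"grip":0},
  {"rx":0,"ry":0,"rz":0,"dx":-0.0035,"dy":0.0038,"dz":0,"grip":0},
  {"rx":0,"ry":0,"rz":0,"dx":-0.0035,"dy":0.0038,"dz":0,"grip":0},
  {"rx":0,"ry":0,"rz":0,"dx":-0.0035,"dy":0.0038,"dz":0,"grip":0},
])

```text
clock: 3.73
ee_pos: [0.5372, -0.1467, 0.0087]
orientation: [-1.57, 0.614, -1.616]
contact_force: [-0.1, -0.2, -0.6]
opening: 0.0427
```

```bash
python3 - <<'E'
from plan import *
plan([.537,-.13,.009],pose(87.4,35),5)
from cell import read_camera
for n in("wrist",):
    c=read_camera(n);cv2.imwrite(f"pics/{n}4.png",c["frame"][:,:,::-1])
E
```

```text
rot/row [ 0.    0.01 -0.04] step [-0.      0.0033  0.0001]
[-2.8  1.9 -0.2]
[-2.8  1.9 -0.2]
[-2.8  1.9 -0.2]
[-2.8  1.9 -0.2]
[-2.8  1.9 -0.2]
```

View pics/wrist4.png

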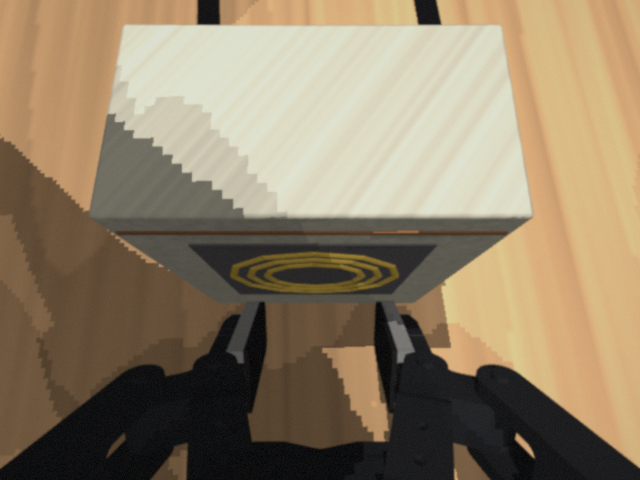

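Call:
move_arm([
  {"rx":0,"ry":0,"rz":0,"dx":-0.0041,"dy":0.0029,"dz":0,"grip":0},
  {"rx":-0.2,"ry":-0.3,"rz":0,"dx":-0.0041,"dy":0.0029,"dz":0.0005,"grip":0},
  {"rx":-0.2,"ry":-0.3,"rz":0,"dx":-0.0041,"dy":0.0029,"dz":0.0005,"grip":0},
  {"rx":-0.2,"ry":-0.3,"rz":0,"dx":-0.0041,"dy":0.0029,"dz":0.0005,"grip":0},
  {"rx":-0.2,"ry":-0.3,"rz":0,"dx":-0.0041,"dy":0.0029,"dz":0.0005,"grip":0},
  {"rx":-0.2,"ry":-0.3,"rz":0,"dx":-0.0041,"dy":0.0029,"dz":0.0005,"grip":0},
])

```text
clock: 4.28
ee_pos: [0.5407, -0.1163, 0.0082]
orientation: [-1.57, 0.614, -1.583]
contact_force: [-0.1, -2.3, 1.3]
opening: 0.0428
```

```bash
python3 - <<'E'
from h import *
from cell import read_camera
for n in("wrist","top"):
    c=read_camera(n);f=c["frame"][:,:,::-1]
    if n=="top": f=cv2.resize(f[225:360,300:520],None,fx=3.5,fy=3.5,interpolation=cv2.INTER_CUBIC)
    cv2.imwrite(f"pics/{n}5.png",f)
E
```

```text
(no output)
```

View pics/wrist5.png

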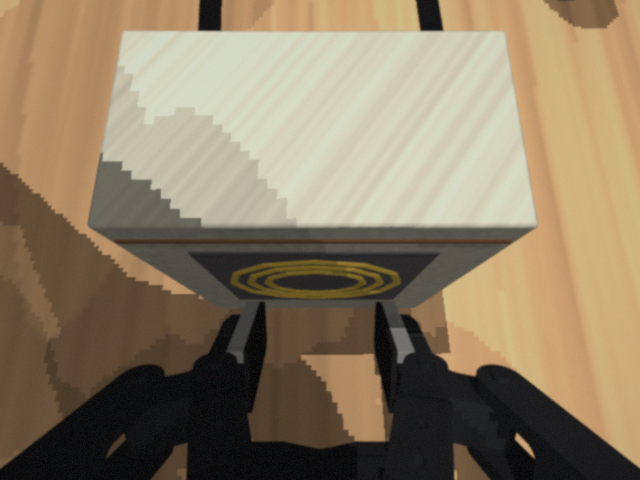

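View pics/top5.png

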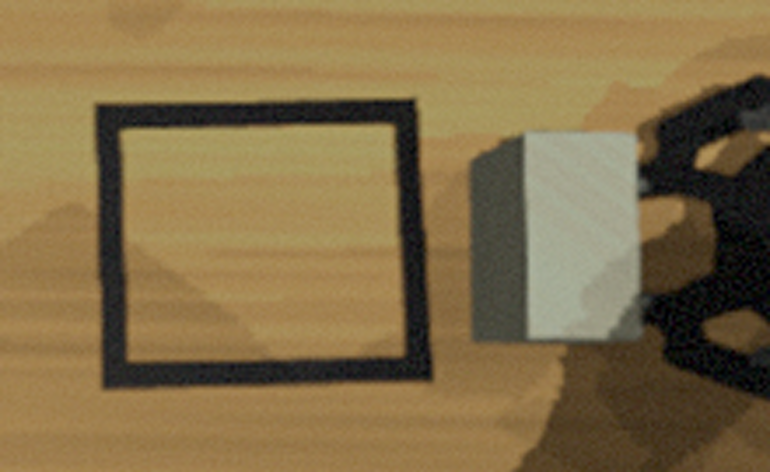

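The carton is sliding upright, with both fingertips on its face. Its foot edge is now at about x=472 in the zoomed top view. Fitting its pose again.

```bash
cat > fitc.py <<'E'
from plan import *
d=pickle.load(open("d0.pkl","rb"));pb=np.array([.544,.03275,1.6034])
TP=np.array([(23,-42,0),(23,42,0),(23,-42,100),(-23,-42,100),(-23,42,100),(23,42,100)])/1000
def fit(px):
    T=un(px,3.5,(300,225));f=lambda p:(proj(d["top"],cart(p,TP))-T).ravel()
    r=least_squares(f,[.54,-.08,1.58],loss="soft_l1");p=r.x
    c,s=np.cos(pb[2]),np.sin(pb[2]);D=p[:2]-pb[:2]
    print("carton",p,"res",np.round(f(p),1),"\nin bay mm/deg",1000*(c*D[0]+s*D[1]),1000*(-s*D[0]+c*D[1]),np.degrees(p[2]-pb[2]))
E
python3 - <<'E'
from fitc import *
fit([(473,158),(472,340),(525,132),(638,132),(641,340),(527,342)])
E
```

```text
carton [ 0.54028817 -0.08556055  1.54804267] res [-1.   0.3 -0.4  0.8  0.4 -0.7 -0.1  0.4  0.3  0.3  0.4 -1.3] 
in bay mm/deg -118.12667247822291 7.566537293792505 -3.171741361895007
```

Call:
move_arm([
  {"rx":-0.2,"ry":-0.3,"rz":0,"dx":-0.0041,"dy":0.0029,"dz":0.0008,"grip":0},
  {"rx":-0.2,"ry":-0.3,"rz":0,"dx":-0.0041,"dy":0.0029,"dz":0.0008,"grip":0},
  {"rx":-0.2,"ry":-0.3,"rz":0,"dx":-0.0041,"dy":0.0029,"dz":0.0008,"grip":0},
  {"rx":-0.2,"ry":-0.3,"rz":0,"dx":-0.0041,"dy":0.0029,"dz":0.0008,"grip":0},
  {"rx":-0.2,"ry":-0.3,"rz":0,"dx":-0.0041,"dy":0.0029,"dz":0.0008,"grip":0},
  {"rx":-0.2,"ry":-0.3,"rz":0,"dx":-0.0041,"dy":0.0029,"dz":0.0008,"grip":0},
  {"rx":-0.2,"ry":-0.3,"rz":0,"dx":-0.0041,"dy":0.0029,"dz":0.0008,"grip":0},
])

```text
clock: 4.97
ee_pos: [0.546, -0.081, 0.0082]
orientation: [-1.569, 0.614, -1.538]
contact_force: [-0.5, -1.7, -0.4]
opening: 0.0426
```

```bash
python3 - <<'E'
from h import *
from cell import read_camera
for n in("top",):
    c=read_camera(n);f=c["frame"][:,:,::-1]
    if n=="top": f=cv2.resize(f[225:360,300:520],None,fx=3.5,fy=3.5,interpolation=cv2.INTER_CUBIC)
    cv2.imwrite(f"pics/{n}6.png",f)
E
```

```text
(no output)
```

View pics/top6.png

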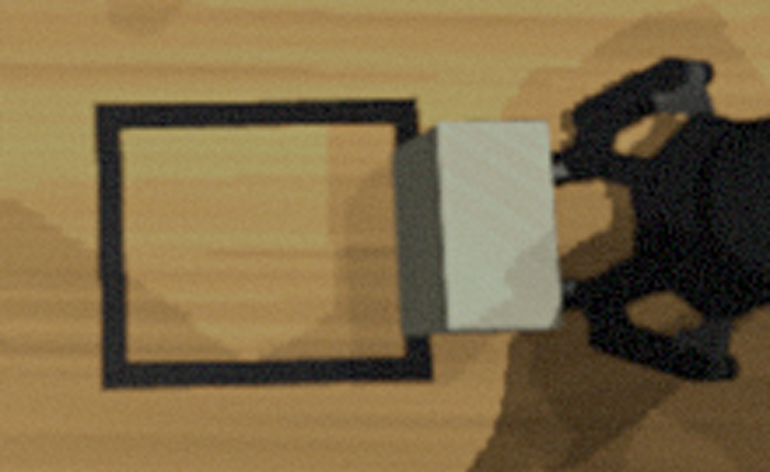

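```bash
python3 - <<'E'
from fitc import *
fit([(396,152),(403,334),(436,122),(547,122),(561,327),(446,330)])
E
```

```text
carton [ 0.54421191 -0.0510347   1.59556174] res [-1.5 -0.  -1.1  0.5  0.4 -0.1  0.6 -0.5  0.1  0.2  0.5 -0.1] 
in bay mm/deg -83.74708156189153 2.519412339778501 -0.44909946439164117
```

Call:
move_arm([
  {"rx":0,"ry":0,"rz":0,"dx":-0.0033,"dy":0.0023,"dz":0.0005,"grip":0},
  {"rx":0,"ry":0,"rz":0,"dx":-0.0033,"dy":0.0023,"dz":0.0005,"grip":0},
  {"rx":0,"ry":0,"rz":0,"dx":-0.0021,"dy":0.0014,"dz":0.0003,"grip":0},
  {"rx":0,"ry":0,"rz":0,"dx":0,"dy":0,"dz":0,"grip":0},
])

```text
clock: 5.35
ee_pos: [0.5467, -0.0702, 0.0083]
orientation: [-1.569, 0.615, -1.539]
contact_force: [-0.2, -0.9, 0.9]
opening: 0.0426
```

```bash
python3 - <<'E'
from plan import *
from cell import read_camera,env
for n in("top",):
    c=read_camera(n);f=c["frame"][:,:,::-1]
    if n=="top": f=cv2.resize(f[225:360,300:520],None,fx=3.5,fy=3.5,interpolation=cv2.INTER_CUBIC)
    cv2.imwrite(f"pics/{n}7.png",f)
R=Ro.from_euler("xyz",env.observe()["orientation"])
print("fwd",R.inv().apply([0,1,0]),"up",R.inv().apply([0,0,1]))
E
```

```text
fwd [-0.81639881  0.57664103  0.03127457] up [-0.57689224 -0.81681939  0.00119701]
```

View pics/top7.png

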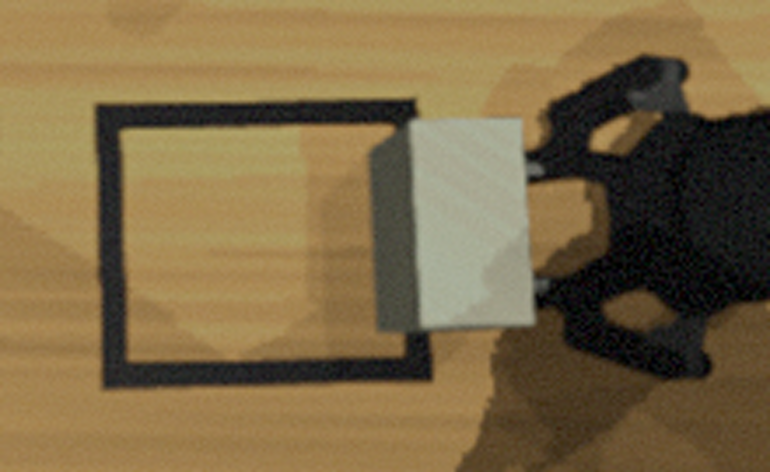

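```bash
python3 - <<'E'
from fitc import *
fit([(372,150),(379,330),(410,119),(522,118),(536,325),(420,328)])
E
```

```text
carton [ 0.54524281 -0.04059902  1.59758872] res [-1.1 -0.1 -0.8  1.   0.5 -0.   0.4 -0.2 -0.1 -0.   0.5 -0.3] 
in bay mm/deg -73.35054707306266 1.1488735136236516 -0.33296157431574414
```

Call:
move_arm([
  {"rx":0,"ry":0,"rz":0,"dx":0.012,"dy":-0.008,"dz":0,"grip":0},
  {"rx":0,"ry":0,"rz":0,"dx":0.016,"dy":-0.012,"dz":0,"grip":0},
  {"rx":0,"ry":0,"rz":0,"dx":-0.013,"dy":-0.019,"dz":0,"grip":0},
  {"rx":0,"ry":0,"rz":0,"dx":-0.013,"dy":-0.019,"dz":0,"grip":0},
  {"rx":0,"ry":0,"rz":0,"dx":-0.013,"dy":-0.018,"dz":0,"grip":0},
  {"rx":0,"ry":0,"rz":0,"dx":0,"dy":0,"dz":0,"grip":0},
])

```text
clock: 5.9
ee_pos: [0.5497, -0.1079, 0.0805]
orientation: [-1.562, 0.611, -1.536]
contact_force: [0.2, 0.1, 0.3]
opening: 0.0427
```

```bash
python3 - <<'E'
from h import *
from cell import read_camera
c=read_camera("wrist");cv2.imwrite("pics/wrist8.png",c["frame"][:,:,::-1])
E
```

```text
(no output)
```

View pics/wrist8.png

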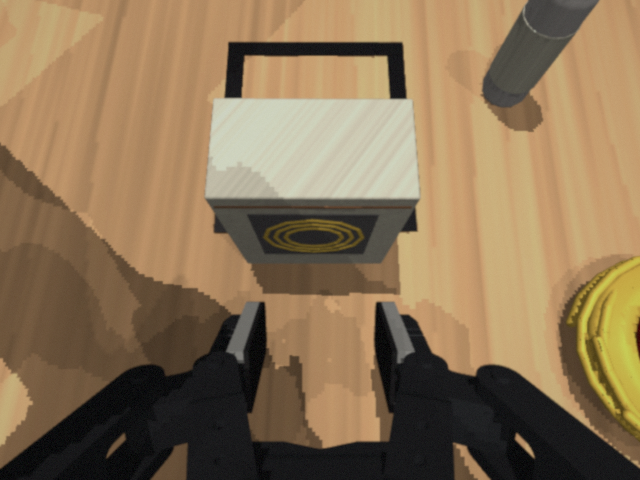

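Call:
move_arm([
  {"rx":0,"ry":0,"rz":0,"dx":-0.0049,"dy":0.0035,"dz":-0.0007,"grip":0},
  {"rx":0,"ry":0,"rz":0,"dx":-0.0049,"dy":0.0035,"dz":-0.0007,"grip":0},
  {"rx":0,"ry":0,"rz":0,"dx":-0.0049,"dy":0.0035,"dz":-0.0007,"grip":0},
  {"rx":0,"ry":0,"rz":0,"dx":-0.0049,"dy":0.0035,"dz":-0.0007,"grip":0},
  {"rx":0,"ry":0,"rz":0,"dx":-0.0049,"dy":0.0035,"dz":0,"grip":0},
  {"rx":0,"ry":0,"rz":0,"dx":-0.0049,"dy":0.0035,"dz":0,"grip":0},
  {"rx":0,"ry":0,"rz":0,"dx":-0.0049,"dy":0.0035,"dz":0,"grip":0},
  {"rx":0,"ry":0,"rz":0,"dx":-0.0049,"dy":0.0035,"dz":0,"grip":0},
])

```text
clock: 6.62
ee_pos: [0.5436, -0.057, 0.0765]
orientation: [-1.569, 0.614, -1.538]
contact_force: [-0.2, -0.3, 1.1]
opening: 0.0428
```

```bash
python3 - <<'E'
from h import *
from cell import read_camera
c=read_camera("wrist");cv2.imwrite("pics/wrist9.png",c["frame"][:,:,::-1])
c=read_camera("top");f=cv2.resize(c["frame"][225:360,300:520,::-1],None,fx=3.5,fy=3.5,interpolation=cv2.INTER_CUBIC)
cv2.imwrite("pics/top9.png",f)
E
```

```text
(no output)
```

View pics/wrist9.png

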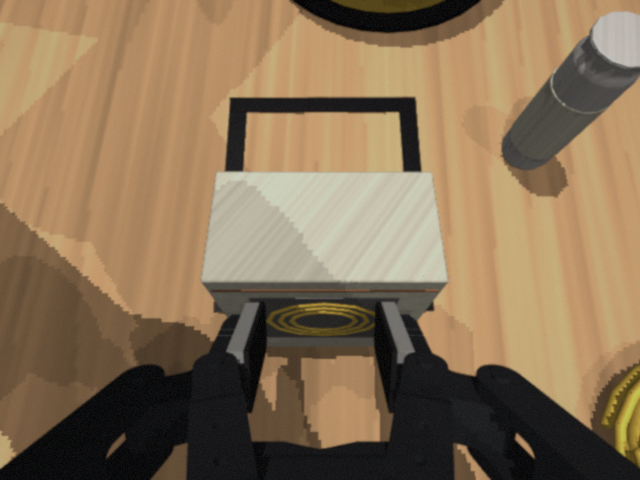

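View pics/top9.png

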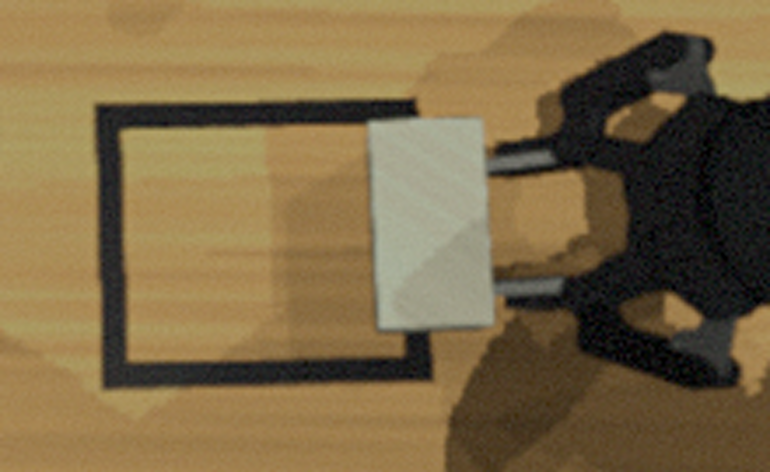

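Call:
move_arm([
  {"rx":0,"ry":0,"rz":0,"dx":-0.0045,"dy":0.003,"dz":0,"grip":0},
  {"rx":0,"ry":0,"rz":0,"dx":-0.0045,"dy":0.003,"dz":0,"grip":0},
  {"rx":0,"ry":0,"rz":0,"dx":-0.0045,"dy":0.003,"dz":0,"grip":0},
  {"rx":0,"ry":0,"rz":0,"dx":-0.0045,"dy":0.003,"dz":0,"grip":0},
])

```text
clock: 7.05
ee_pos: [0.5428, -0.0355, 0.077]
orientation: [-1.569, 0.615, -1.539]
contact_force: [-0.2, 0.5, -0.3]
opening: 0.0426
```

```bash
python3 - <<'E'
from h import *
from cell import read_camera
c=read_camera("wrist");cv2.imwrite("pics/wrist10.png",c["frame"][:,:,::-1])
c=read_camera("top");f=cv2.resize(c["frame"][225:360,300:520,::-1],None,fx=3.5,fy=3.5,interpolation=cv2.INTER_CUBIC)
cv2.imwrite("pics/top10.png",f)
E
```

```text
(no output)
```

View pics/wrist10.png

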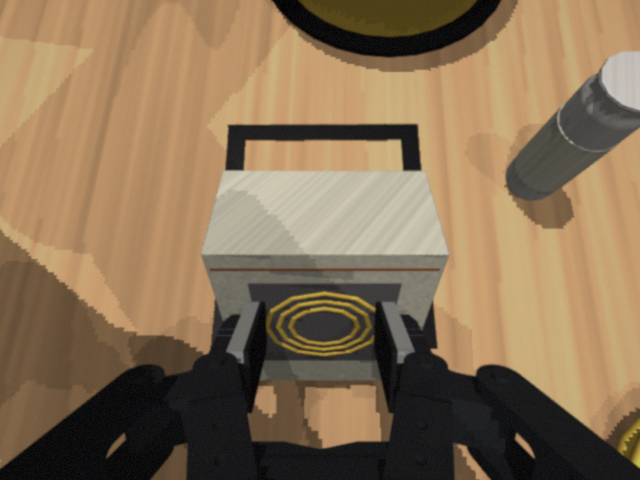

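View pics/top10.png

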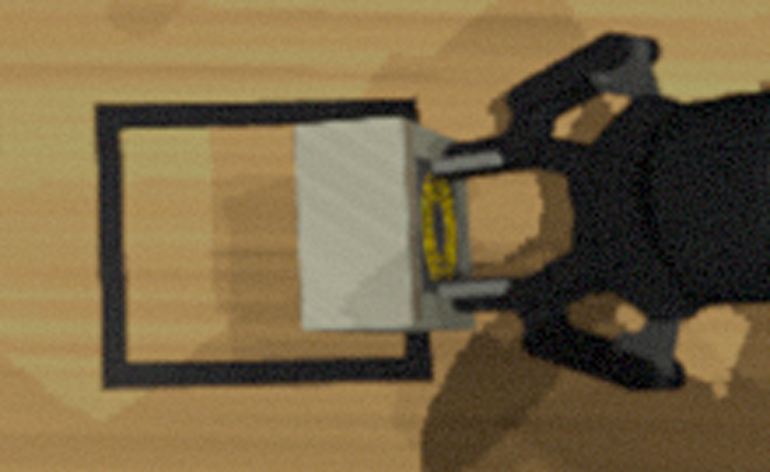

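The carton is leaning forward, its window now visible from above and its top edge at x≈296. A few more millimetres should do it.

Call:
move_arm([
  {"rx":0,"ry":0,"rz":0,"dx":-0.0045,"dy":0.003,"dz":0,"grip":0},
  {"rx":0,"ry":0,"rz":0,"dx":-0.0045,"dy":0.003,"dz":0,"grip":0},
  {"rx":0,"ry":0,"rz":0,"dx":0,"dy":0,"dz":0,"grip":0},
  {"rx":0,"ry":0,"rz":0,"dx":0,"dy":0,"dz":0,"grip":0},
  {"rx":0,"ry":0,"rz":0,"dx":0,"dy":0,"dz":0,"grip":0},
])

```text
clock: 7.57
ee_pos: [0.5426, -0.0253, 0.0773]
orientation: [-1.569, 0.614, -1.539]
contact_force: [0.1, -0.9, 0.1]
opening: 0.0424
```

```bash
python3 - <<'E'
from h import *
from cell import read_camera
c=read_camera("top");f=cv2.resize(c["frame"][225:360,300:520,::-1],None,fx=3.5,fy=3.5,interpolation=cv2.INTER_CUBIC)
cv2.imwrite("pics/top11.png",f)
E
```

```text
(no output)
```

View pics/top11.png

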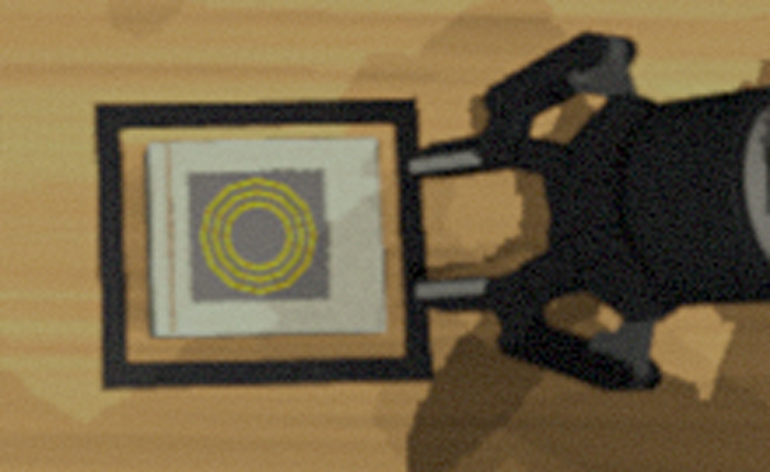

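The carton has toppled and lies window up, well inside the tape (x 148..387 and y 138..338, against tape at 96..432 and 99..388). I'll retract the gripper and check.

Call:
move_arm([
  {"rx":0,"ry":0,"rz":0,"dx":0.008,"dy":-0.006,"dz":0,"grip":0},
  {"rx":0,"ry":0,"rz":0,"dx":0.016,"dy":-0.012,"dz":0,"grip":0},
  {"rx":0,"ry":0,"rz":0,"dx":0.016,"dy":-0.02,"dz":0,"grip":0},
  {"rx":0,"ry":0,"rz":0,"dx":0.01,"dy":-0.025,"dz":0,"grip":0},
  {"rx":0,"ry":0,"rz":0,"dx":0.01,"dy":-0.025,"dz":0,"grip":0},
  {"rx":0,"ry":0,"rz":0,"dx":0,"dy":-0.02,"dz":0,"grip":0},
  {"rx":0,"ry":0,"rz":0,"dx":0,"dy":0,"dz":0,"grip":0},
  {"rx":0,"ry":0,"rz":0,"dx":0,"dy":0,"dz":0,"grip":0},
])

```text
clock: 8.28
ee_pos: [0.5461, -0.1377, 0.1311]
orientation: [-1.567, 0.613, -1.54]
contact_force: [-0.6, -0.3, 0.3]
opening: 0.0426
```

```bash
python3 - <<'E'
from h import *
from cell import read_camera,env
c=read_camera("top");cv2.imwrite("pics/top12.png",c["frame"][:,:,::-1])
pb=np.array([.544,.03275,1.6034]);co,s=np.cos(pb[2]),np.sin(pb[2])
q=un([(150,142),(378,139),(387,332),(155,338)],3.5,(300,225))
W=back(c,q,.046)[:,:2]-pb[:2];print(np.round(1000*np.c_[co*W[:,0]+s*W[:,1],-s*W[:,0]+co*W[:,1]],1))
a=pickle.load(open("d0.pkl","rb"))["top"]["frame"].astype(int);df=abs(c["frame"].astype(int)-a).max(2)
for n,(y0,y1,x0,x1) in dict(glue=(185,225,340,372),pasta=(135,207,428,500),spool=(195,330,157,293)).items():print(n,np.percentile(df[y0:y1,x0:x1],[50,99]))
print(env.observe()["contact_force"])
E
```

```text
[[ 53.  -40.6]
 [-46.7 -39.9]
 [-46.3  43.5]
 [ 53.4  43.7]]
glue [ 8. 15.]
pasta [ 8. 24.]
spool [ 8. 21.]
[0.01880911 0.44174636 0.17653977]
```

View pics/top12.png

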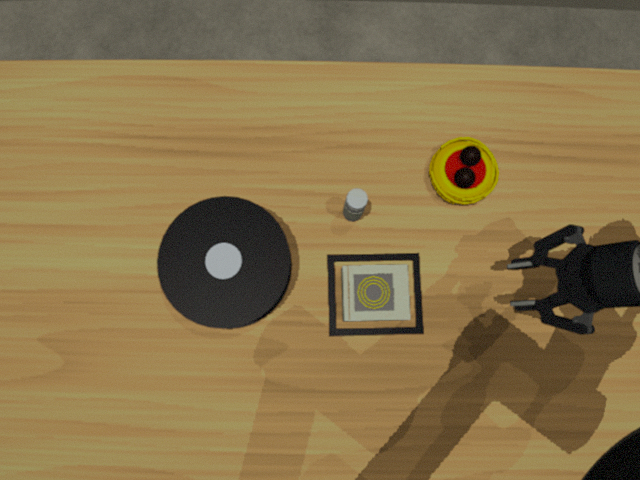

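The carton's corners lie within +53/−47 mm (limit ±75) and ±44 mm (limit ±65) of the bay's centre. The bystanders are unmoved and the gripper is clear.

```bash
python3 -c "
from cell import env
print(env.hand_in())"
```

```text
the job is handed in; nothing more can be done
None
```

The carton is lying window up inside the taped bay, and the job is handed in at about 8.3 s on the clock.

- **Slide:** I pushed it low with both fingertips, and it stayed upright and turned square to the bay. I stopped once its leading bottom edge was about 25 mm inside the tape's outer edge.
- **Topple:** I backed off, raised the fingers and pushed high at about 85 mm until it fell forward by itself. I then drew the gripper clear.

**Last checks:** In the final top picture, the carton's corners are between −47 and +53 mm along the bay (limit ±75). Across it they are between −41 and +44 mm (limit ±65). The glue stick, pasta model and spool matched the first picture. The force readings I took while pushing stayed under about 3 N, and the gripper was touching nothing at the end. No check failed or disagreed. The arm hid the carton from the side camera once it was in place, so the slide and topple were checked only with the top and wrist cameras.

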